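# Shut a vegetable cutter and hold its lock rod through both lugs

## Task

Fold the stiff hinged cover of the vegetable cutter down until it is fully shut, then pick up the steel lock rod by its black grip and slide it, rounded nose first, through the lug on the bowl and on through the lug on the cover until the dark clip groove near its nose stands clear beyond the cover's lug. Finish while still holding the rod there by its grip, so that a colleague can fit the clip, and leave the other things on the table where they are.

Things in the scene. Friction and masses are not known exactly. Their poses are not given: they have to be found in the camera images.
- cover (a joint): angle of the cutter's round cast-aluminium cover about its hinge, in rad: 0 = fully shut (against its stop), about 1.57 = standing upright, 1.75 = the most it opens. Stiff hinge: the cover stays where it is left; a push of up to about 4 N near its free edge folds it down.
- cover_hinge (a point): middle of the cover's hinge line, 126 mm above the table. Axes are those of the fixed cutter: x along the hinge and along the lugs' bores, z up, y from the lugs towards the hinge and the grey motor housing behind it (housing 150 mm high, from 17 mm to 157 mm beyond the hinge line). Shut, the cover lies from here towards -y; open, it stands up above the hinge with its outer face to +y.
- cover_edge (a point): point on the cover's outer face near its free edge, 180 mm from the hinge line and 12 mm off it (the cover is a disc 12 mm thick and 212 mm across, its rim 214 mm from the hinge line); turns with the cover, z pointing outward from that face, y along the cover towards the hinge. A good place to push. A short feed tube, 68 mm across and 48 mm high, stands on the outer face 85 mm from the hinge line.
- bowl_lug (a point): centre of the bore of the bowl's lug, fixed on the side of the bowl opposite the hinge: a block 18 mm thick along the bore and 34 by 34 mm across it, bore 16 mm, lined with bronze, axis level, 120 mm above the table. x = bore axis, pointing from this lug to the cover's lug: the rod goes in along +x; z up.
- cover_lug (a point): centre of the bore of the cover's lug, an equal block (18 mm thick, 34 by 34 mm, bore 16 mm) that stands out from the cover's free edge, 229 mm from the hinge line, and turns with the cover; x = bore axis. With the cover shut it lies in line with the bowl's lug, 52 mm beyond it.
- rod_grip (a point): centre of the black plastic grip of the lock rod, a flat-sided bar 75 mm long, 16 mm wide and 12 mm high that lies on the table (centre 6 mm up). x points along the rod to its nose, z up. The steel rod, 12 mm thick, stands 98 mm out of the grip's front end, on the grip's centre line. The grip is too big for the bores: pushed home until its front end meets the bowl's lug, the rod reaches 28 mm past the cover's lug. The whole weighs about 130 g.
- rod_nose (a point): tip of the rod's rounded nose, 135.5 mm ahead of the grip's centre; x points outward along the rod. The dark clip groove runs round the rod 13 to 16 mm behind this tip.
- mug: white mug, 82 mm across and 95 mm high, origin under its centre: leave alone
- bunch1: bunch of asparagus 190 by 46 mm and 36 mm high, length along x, origin under its centre: leave alone
- pusher: black plastic feed pusher standing on end, 74 mm across and 141 mm high, origin under its centre: leave alone
- honing_steel: honing steel lying flat, 320 mm long and 24 mm high, longer than the lock rod, with a 40 mm cross guard at its origin, its shaft along +x and its handle along -x: leave alone
- shaker: steel salt shaker, 52 mm across and 90 mm high, origin under its centre: leave alone
Not all that is in view belongs to the job. Of the things that look like the part that bears rod_grip, the smaller one is meant.

How it is judged:
By the outcome, as a careful person would: the job done as asked, in the order asked, and still so for the second after the job is handed in, while the arm keeps its last pose, push and grip.
It also fails if it takes over 69 s, if anything falls off the work surface, if the arm or the gripper's body presses on something with over 40 N, if the wrist force passes 120 N, or if a joint passes its speed limit or range.

## Robot

A 6-joint arm with a two-finger parallel gripper is mounted at the origin on the work surface. World frame = base frame: x ahead of the robot, y to its left, z up, the work surface at z = 0. Lengths are in m, angles in degrees, forces in N, time in s.
With the tool pointing down it reaches from about 0.4 to 0.825 m from the base axis. Payload 7 kg.
Tool frame: the origin (TCP) lies midway between the tips of the shut fingers; the grasp point (between the pads) lies 19 mm behind it; z points along the fingers, y is the line along which they close (so a half turn about z gives the same grasp; the last joint's range is limited). The gripper opens to 88 mm and grips with 3 to 60 N. Pads are 19 mm wide; open, the fingers measure 130 mm over their backs; the gripper's body (78 mm by 193 mm) begins 47 mm behind the grasp point.
Start: joints at [86.58, 20.546, 0.682, 0, -70.136, -16.507], TCP at [0.23, 0.635, 0.227] pointing down, gripper open.
Joint ranges: [-176.03, 176.03], [-82.01, 121.73], [-58.28, 71.71], [-173.87, 95.51], [-174.79, -0.11], [-173.66, 173.66]. Speed limits (degrees/s): [136.94, 136.94, 172.46, 180, 180, 180].

## Interface

Orientations are given as [roll, pitch, yaw] about the fixed x, y, z axes, in that order (R = Rz(yaw) Ry(pitch) Rx(roll)).
In Python, from plant import ctrl gives the robot as it stands.
- The arm moves only by the tool step_arm, never from a script. Its argument "rows" is a list of rows, each a list of 3 entries, a list of its own where there are three numbers: the closure, from 0 (fully open) to 1 (shut), then the shift along the world's x, y, z in mm, then the turn, a rotation vector about the world's x, y, z in rad. A call has exactly 5 rows; each row is the pose to reach, as a shift and turn from the pose commanded when the call began; what a row does not reach only later rows make up. A row lasts 1/12 s, in which the tool goes at most 41.7 mm and 7.16 degrees, less where a joint would pass 70% of its speed; a pose out of reach is approached as far as the arm can. A call with a gripper value outside its range is refused whole. The fingers move at their own pace and stop on an object; the grip force is fixed at half the most. Time passes only in rows, so rows that repeat a pose let the fingers close, or fill a call up. It gives the time, the measured TCP pose, the force, the opening and the grip force at its end, in the units of the state.
- ctrl.get_obs(): the state, without advancing time (a new reading comes with each control period).
- ctrl.snapshot(name): name is "scene" or "top" or "wrist"; returns the picture (384x512x3 uint8, red, green, blue); there is no depth.
- ctrl.camera_model(name): a dict with "intrinsics" (3x3 intrinsics, pixels), "R" (3x3) and "t" (3): a world point X has camera coordinates R X + t. Camera axes: x right, y down, z forward; pixel columns grow to the right and rows downward; lengths in m; the calibration is good to about 2 mm. A picture is of the moment at which its call begins: read the wrist's pose just before it. camera_model takes no time and is no camera call; for the wrist camera it gives the pose at the moment of the call.
- ctrl.close_job(): hands the job in; it is judged then, once.
The state is a dict: "clock": time; "joint_pos": joint angles; "qvel": joint speeds; "tau": joint torques, N m; "tool_pos": TCP position; "orientation": TCP orientation; "force": force on the tool from outside, world axes, zero at the start; "moment": the same for the moment, N m; "opening": finger opening in m; "gripper_force": force on a finger pad.
Only numpy, scipy, OpenCV 4.12 (cv2) and the standard library are available. Lean on these libraries where they do the work, as an engineer would, in place of code of your own. Each camera call takes 0.05 s, during which the arm holds its last target. There are 200 camera calls.

## Working session

There is one attempt and no reset: what is moved stays moved. The work goes in short steps, Python scripts to look and compute and a tool call to move; the robot and the scene stay as the last step left them, time stands still between calls to the robot, and variables do not carry over. Pictures are saved under pics/ and viewed, at most 12 in all, crops included, and the job is handed in when it is done.

Besides the shell and the picture viewer there is one more tool, called after "Request:" as a command line: name --argument value ..., lists and objects as JSON in quotes. step_arm: Moves the arm, as the interface text tells. Its arguments: {"type":"object","properties":{"rows":{"type":"array"}},"required":["rows"]}

```bash
mkdir -p pics; ls; python3 - <<'E'
from plant import ctrl
import cv2,numpy as np
o=ctrl.get_obs();print(o)
for n in("scene","top"):
    im=ctrl.snapshot(n);cv2.imwrite(f"pics/{n}0.png",im[...,::-1])
    m=ctrl.camera_model(n);R=np.array(m["R"]);print(n,np.round(-R.T@m["t"],3),np.round(R,2).tolist(),np.array(m["intrinsics"]).tolist())
E
```

```text
pics
{'clock': 0.0, 'joint_pos': array([ 8.65787746e+01,  2.05919191e+01,  6.32886210e-01, -2.15290789e-02,
       -7.01373486e+01, -1.65073948e+01]), 'qvel': array([-0.02332944,  0.017646  ,  0.01823648, -0.05607775,  0.05032257,
        0.02138538]), 'tau': array([-2.18263383e-03, -5.82717276e+01,  2.93053025e+01,  6.99723065e+00,
        6.76953845e-03, -1.62989627e-04]), 'tool_pos': array([0.22991635, 0.63409231, 0.22560607]), 'orientation': array([ 1.79901840e+02, -7.98421475e-03, -1.99359453e+01]), 'force': array([-1.08391805,  0.00148658, -0.22486343]), 'moment': array([-0.01066441,  0.00941284,  0.04981389]), 'gripper_force': 0.0, 'opening': 0.08761472273520632}
scene [1.518 0.144 1.115] [[-0.22, 0.98, -0.02], [0.69, 0.14, -0.71], [-0.69, -0.16, -0.71]] [[435.44994072916177, 0.0, 255.14796377945362], [0.0, 435.44994072916177, 191.11455063805246], [0.0, 0.0, 1.0]]
top [ 0.434 -0.106  1.123] [[0.02, -1.0, 0.01], [-1.0, -0.02, -0.08], [0.08, -0.0, -1.0]] [[379.8405805729686, 0.0, 256.7434245216099], [0.0, 379.8405805729686, 187.44214732729426], [0.0, 0.0, 1.0]]
```

View pics/scene0.png

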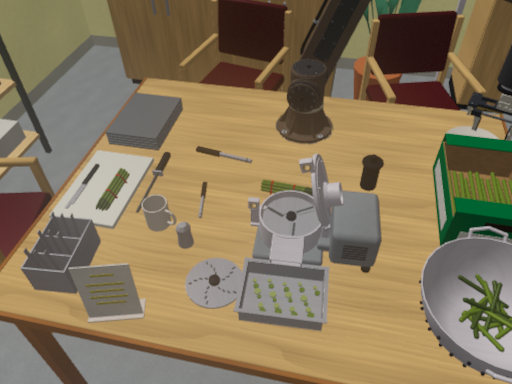

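View pics/top0.png

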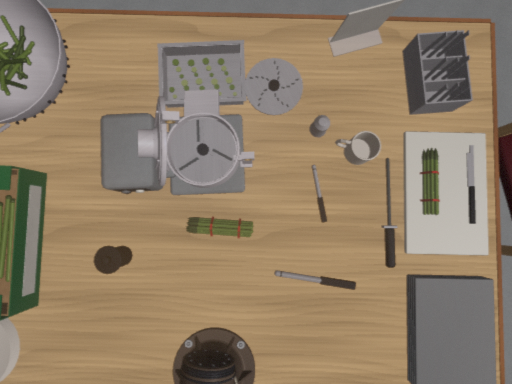

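Rod candidates in the top view are the short black-handled tool at (319,193), a longer look-alike at (315,280), the honing steel at (390,215) and the knife at (471,185). The description points to the shortest, about 55 px ≈ 165 mm, at (319,193). The upright cover is near column 163, and the bowl lug is near (247,158).

```bash
cat > h.py <<'E'
import cv2,numpy as np
from plant import ctrl
def cam(n):
    m=ctrl.camera_model(n);return np.array(m["intrinsics"]),np.array(m["R"]),np.array(m["t"])
def ray(c,px):
    K,R,t=c;d=R.T@np.linalg.solve(K,[px[0],px[1],1.]);return -R.T@t,d/np.linalg.norm(d)
def plane(c,px,z):
    o,d=ray(c,px);return o+d*(z-o[2])/d[2]
def tri(c1,p1,c2,p2):
    o1,d1=ray(c1,p1);o2,d2=ray(c2,p2)
    s=np.linalg.lstsq(np.c_[d1,-d2],o2-o1,rcond=None)[0]
    a,b=o1+s[0]*d1,o2+s[1]*d2;return (a+b)/2,np.linalg.norm(a-b)
def proj(c,X):
    K,R,t=c;v=K@(R@np.asarray(X)+t);return v[:2]/v[2]
E
python3 - <<'E'
from h import *
t=cv2.imread("pics/top0.png");s=cv2.imread("pics/scene0.png")
a=cv2.resize(t[95:235,90:340],None,fx=3.2,fy=3.2,interpolation=cv2.INTER_CUBIC)
b=cv2.resize(s[140:280,180:390],None,fx=3.8,fy=3.8,interpolation=cv2.INTER_CUBIC)
cv2.imwrite("pics/tc.png",a);cv2.imwrite("pics/sc.png",b)
c=cam("top")
for p in [(314,166),(323,220),(275,273),(355,285)]: print(p,plane(c,p,.006).round(3))
# dark grip mask
g=cv2.cvtColor(t,cv2.COLOR_BGR2GRAY)[160:226,305:335]
n,l,st,ce=cv2.connectedComponentsWithStats((g<60).astype(np.uint8))
print(st,ce+[305,160])
E
```

```text
(314, 166) [ 0.59  -0.279  0.006]
(323, 220) [ 0.431 -0.307  0.006]
(275, 273) [ 0.274 -0.169  0.006]
(355, 285) [ 0.245 -0.401  0.006]
[[   0    0   30   66 1974]
 [  14   41    3    4    5]
 [  19   56    1    1    1]] [[319.49696049 192.46352584]
 [319.8        202.2       ]
 [324.         216.        ]]
```

View pics/tc.png

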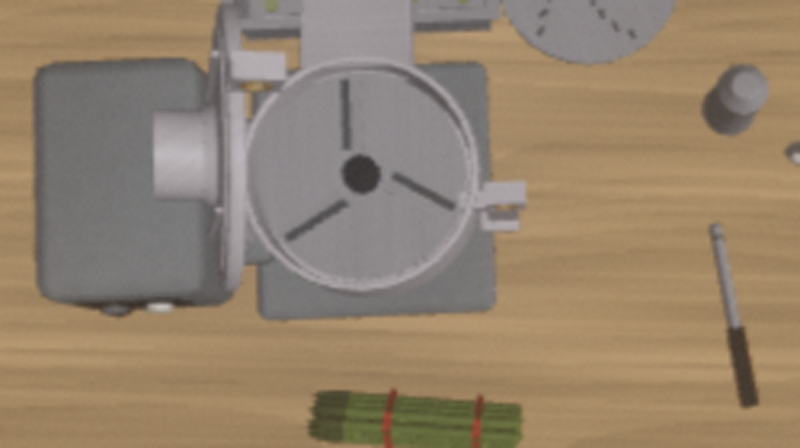

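View pics/sc.png

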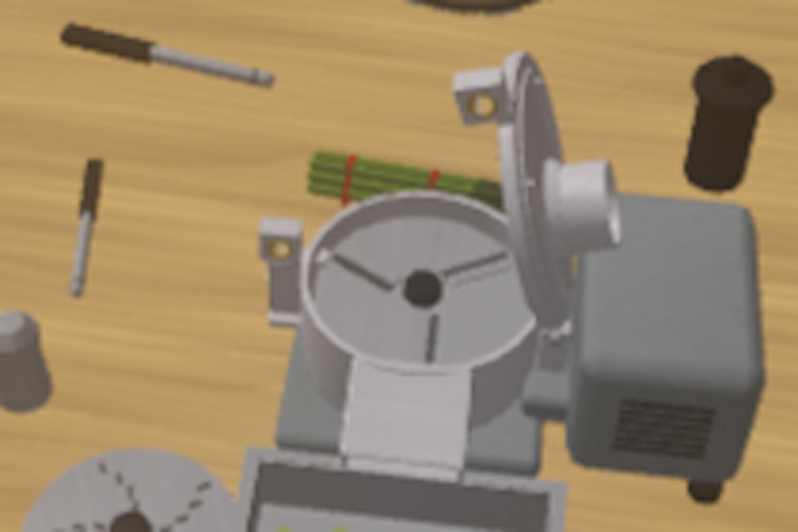

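The crops confirm the small rod: nose at top-view crop (715,228), grip end at (749,404). The bowl lug is at crop (503,195). Its bronze bore shows in the scene crop at (279,248), and the cover lug's bore at (482,104).

```bash
python3 - <<'E'
from h import *
T=cam("top");S=cam("scene")
f=lambda x,y:(90+(x+.5)/3.2-.5,95+(y+.5)/3.2-.5)
g=lambda x,y:(180+(x+.5)/3.8-.5,140+(y+.5)/3.8-.5)
n=plane(T,f(715,226),.012);e=plane(T,f(749,406),.010);j=plane(T,f(737,328),.01)
print("rod",n,e,j,"len",np.linalg.norm(n-e),"yaw",np.degrees(np.arctan2(*(n-e)[1::-1])))
print("scene rod nose/end",plane(S,g(76,295),.008),plane(S,g(95,158),.008))
print("bowl lug +x face",plane(S,g(280,248),.120))
print("bowl lug top face", [plane(T,f(*p),.137).round(4) for p in [(482,182),(525,182),(525,207),(482,207)]])
print("bowl ctr",plane(T,f(362,174),.12))
for z,ps in [(.03,[(487,65),(494,305),(262,318)]),(.15,[(37,72),(40,290),(50,65),(190,58),(48,297),(200,303)])]:
  P=[plane(T,f(*p),z) for p in ps]
  for a,b in zip(P[:-1],P[1:]): d=b-a;print("edge",a.round(3),np.degrees(np.arctan2(d[1],d[0])).round(1))
# cover lug: scene bore ray & top face
print("cover lug tri", tri(T,f(258,80),S,g(482,104)), [plane(T,f(*p),.372).round(4) for p in [(232,52),(285,52),(285,80),(232,80)]])
print("proj check bowl lug in top", proj(T,plane(S,g(280,248),.120)))
E
```

```text
rod [ 0.59100109 -0.27528172  0.012     ] [ 0.42637811 -0.30848573  0.01      ] [ 0.49742956 -0.29683185  0.01      ] len 0.1679500887947155 yaw 11.403407897375864
scene rod nose/end [ 0.59821637 -0.27168597  0.008     ] [ 0.42388867 -0.30795543  0.008     ]
bowl lug +x face [ 0.60719559 -0.08006497  0.12      ]
bowl lug top face [array([ 0.6052, -0.0648,  0.137 ]), array([ 0.606, -0.1  ,  0.137]), array([ 0.5854, -0.1005,  0.137 ]), array([ 0.5845, -0.0653,  0.137 ])]
bowl ctr [0.61251438 0.03614501 0.12      ]
edge [ 0.732 -0.062  0.03 ] -176.9
edge [ 0.512 -0.074  0.03 ] 94.5
edge [0.685 0.299 0.15 ] -176.1
edge [0.507 0.287 0.15 ] 0.6
edge [0.691 0.288 0.15 ] -85.7
edge [0.699 0.175 0.15 ] 152.1
edge [0.502 0.28  0.15 ] -90.9
cover lug tri (array([0.63591193, 0.07689901, 0.33221553]), np.float64(0.00018609161874174137)) [array([0.6433, 0.0846, 0.372 ]), array([0.6441, 0.0514, 0.372 ]), array([0.6262, 0.0507, 0.372 ]), array([0.6254, 0.0839, 0.372 ])]
proj check bowl lug in top [246.27280276 152.02402009]
```

```bash
python3 - <<'E'
from h import *
T=cam("top");S=cam("scene")
g=lambda x,y:(180+(x+.5)/3.8-.5,140+(y+.5)/3.8-.5)
yaw=np.radians(3.5);ex=np.array([np.cos(yaw),np.sin(yaw),0]);ey=np.array([-ex[1],ex[0],0])
L=np.array([.597,-.082,.12]);H=L+.026*ex+.229*ey;H[2]=.126
o,d=ray(S,g(482,104));P=o+d*(((L+.061*ex-o)@ex)/(d@ex))
v=P-H;print("H",H,"P",P,"y,z",v@ey,v[2],"r",np.hypot(v@ey,v[2]),"theta",np.degrees(np.arctan2(v[2],-v@ey)+np.arctan2(6,229)))
E
```

```text
H [0.60897139 0.14816013 0.126     ] P [0.64833219 0.07793106 0.34327097] y,z -0.07250099611908284 0.21727097076394208 r 0.22904818090298174 theta 73.04755385673948
```

Request:
step_arm --rows '[[1,[0,0,40],[0,0,-0.12]],[1,[30,-30,80],[0,0,-0.24]],[1,[50,-60,100],[0,0,-0.36]],[1,[70,-90,120],[0,0,-0.48]],[1,[90,-120,130],[0,0,-0.6]]]'

```text
clock: 0.52
tool_pos: [0.3151, 0.5223, 0.3547]
orientation: [-179.9, 0.0, -54.6]
force: [0.8, 0.1, 0.6]
opening: 0.0598
gripper_force: 0.0
```

Request:
step_arm --rows '[[1,[24,-32,0],[0,0,-0.12]],[1,[48,-64,0],[0,0,-0.24]],[1,[72,-96,0],[0,0,-0.36]],[1,[96,-128,0],[0,0,-0.48]],[1,[120,-160,0],[0,0,-0.57]]]'

```text
clock: 0.93
tool_pos: [0.4351, 0.361, 0.3529]
orientation: [180.0, -0.0, -87.3]
force: [0.6, 0.9, -0.1]
opening: 0.0264
gripper_force: 0.0
```

Request:
step_arm --rows '[[1,[22,-28,-5],[0,0,0]],[1,[44,-56,-10],[0,0,0]],[1,[66,-84,-15],[0,0,0]],[1,[88,-112,-20],[0,0,0]],[1,[110,-140,-25],[0,0,0]]]'

```text
clock: 1.35
tool_pos: [0.5451, 0.2212, 0.3276]
orientation: [180.0, -0.0, -87.0]
force: [0.7, -0.1, -0.7]
opening: 0.0007
gripper_force: 0.0
```

Request:
step_arm --rows '[[1,[20,-25,-6],[0,0,0]],[1,[40,-50,-12],[0,0,0]],[1,[60,-75,-20],[0,0,0]],[1,[60,-77,-20],[0,0,0]],[1,[60,-77,-20],[0,0,0]]]'

```text
clock: 1.77
tool_pos: [0.6048, 0.144, 0.3064]
orientation: [179.9, -0.1, -87.1]
force: [0.2, 0.1, 0.6]
opening: 0.0002
gripper_force: 0.0
```

```bash
python3 - <<'E'
from h import *
cv2.imwrite("pics/s1.png",ctrl.snapshot("scene")[100:300,150:420,::-1].repeat(2,0).repeat(2,1))
th=np.radians([73,65,57,49,41,33,25,17,9,3,0])
y=-190*np.cos(th)+12*np.sin(th)+9.5; z=126+190*np.sin(th)+12*np.cos(th)
yaw=np.radians(3.5)
for t,a,b in zip(np.degrees(th),y,z): print(round(t),np.round([609-a*np.sin(yaw),148.2+a*np.cos(yaw),b]))
print(ctrl.get_obs()["tool_pos"])
E
```

```text
73 [611. 114. 311.]
65 [613.  88. 303.]
57 [614.  64. 292.]
49 [615.  42. 277.]
41 [617.  22. 260.]
33 [618.   5. 240.]
25 [619.  -9. 217.]
17 [619. -20. 193.]
9 [620. -28. 168.]
3 [620. -31. 148.]
0 [620. -32. 138.]
[0.60450855 0.14509419 0.30719491]
```

View pics/s1.png

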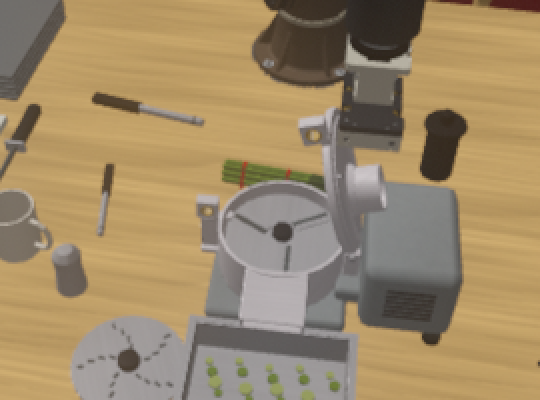

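The picture shows the gripper on the outer side of the cover, at about (370,130), with nothing touched yet. Next is folding.

Request:
step_arm --rows '[[1,[1,-24,-1],[0,0,0]],[1,[2,-37,-5],[0,0,0]],[1,[3,-50,-9],[0,0,0]],[1,[4,-62,-14],[0,0,0]],[1,[4,-74,-20],[0,0,0]]]'

```text
clock: 2.23
tool_pos: [0.609, 0.0716, 0.2884]
orientation: [-179.9, 0.0, -86.9]
force: [2.4, 1.8, 2.6]
opening: 0.0004
gripper_force: 1.4
```

Request:
step_arm --rows '[[1,[1,-11,-7],[0,0,0]],[1,[1,-22,-15],[0,0,0]],[1,[2,-32,-23],[0,0,0]],[1,[3,-42,-32],[0,0,0]],[1,[3,-51,-42],[0,0,0]]]'

```text
clock: 2.65
tool_pos: [0.6115, 0.0196, 0.2449]
orientation: [180.0, -0.0, -87.0]
force: [1.7, 0.6, 2.5]
opening: 0.0004
gripper_force: 1.0
```

Request:
step_arm --rows '[[1,[1,-8,-10],[0,0,0]],[1,[1,-16,-21],[0,0,0]],[1,[2,-22,-33],[0,0,0]],[1,[2,-28,-45],[0,0,0]],[1,[2,-33,-57],[0,0,0]]]'

```text
clock: 3.07
tool_pos: [0.6135, -0.0128, 0.1874]
orientation: [180.0, -0.0, -87.0]
force: [0.5, 0.3, 0.5]
opening: 0.0004
gripper_force: 0.6
```

Request:
step_arm --rows '[[1,[0,-4,-12],[0,0,0]],[1,[0,-8,-24],[0,0,0]],[1,[0,-10,-34],[0,0,0]],[1,[0,-11,-42],[0,0,0]],[1,[0,-11,-45],[0,0,0]]]'

```text
clock: 3.48
tool_pos: [0.6125, -0.0236, 0.142]
orientation: [179.8, -0.0, -87.0]
force: [-0.7, -0.4, 0.9]
opening: 0.0005
gripper_force: 0.3
```

Request:
step_arm --rows '[[1,[0,0,-2],[0,0,0]],[1,[0,0,-4],[0,0,0]],[1,[0,0,-6],[0,0,0]],[1,[0,0,-6],[0,0,0]],[1,[0,0,-6],[0,0,0]]]'

```text
clock: 3.9
tool_pos: [0.6138, -0.0229, 0.1384]
orientation: [-179.9, 0.0, -86.9]
force: [0.3, -0.4, 1.0]
opening: 0.0002
gripper_force: 0.6
```

Request:
step_arm --rows '[[1,[0,0,-2],[0,0,0]],[1,[0,0,-4],[0,0,0]],[1,[0,0,-5],[0,0,0]],[1,[0,0,-5],[0,0,0]],[1,[0,0,-5],[0,0,0]]]'

```text
clock: 4.32
tool_pos: [0.6139, -0.023, 0.138]
orientation: [-179.8, -0.0, -86.9]
force: [-14.6, 4.0, 32.3]
opening: 0.0007
gripper_force: 16.3
```

The cover is shut: 32 N at the stop with z = 138 mm, as expected. Lifting now and heading over the rod.

Request:
step_arm --rows '[[1,[0,0,30],[0,0,0]],[1,[0,0,70],[0,0,0.12]],[0.5,[-10,-15,105],[0,0,0.24]],[0.4,[-25,-45,120],[0,0,0.36]],[0.4,[-40,-80,125],[0,0,0.48]]]'

```text
clock: 4.73
tool_pos: [0.575, -0.1028, 0.2622]
orientation: [-179.7, -0.2, -58.9]
force: [0.3, 0.0, -0.7]
opening: 0.0151
gripper_force: 0.0
```

Request:
step_arm --rows '[[0.4,[-18,-33,0],[0,0,0.12]],[0.4,[-36,-66,0],[0,0,0.24]],[0.4,[-54,-99,0],[0,0,0.36]],[0.4,[-72,-132,0],[0,0,0.48]],[0.4,[-90,-165,0],[0,0,0.6]]]'

```text
clock: 5.15
tool_pos: [0.4831, -0.2684, 0.2584]
orientation: [-180.0, -0.1, -24.9]
force: [1.4, 0.2, -0.0]
opening: 0.0479
gripper_force: 0.0
```

Request:
step_arm --rows '[[0.4,[-15,-15,0],[0,0,0.12]],[0.4,[-30,-28,0],[0,0,0.24]],[0.4,[-42,-28,0],[0,0,0.36]],[0.4,[-42,-28,0],[0,0,0.48]],[0.4,[-42,-28,0],[0,0,0.6]]]'

```text
clock: 5.57
tool_pos: [0.4414, -0.2956, 0.2584]
orientation: [180.0, -0.1, 9.4]
force: [-0.1, -0.7, -0.2]
opening: 0.0522
gripper_force: 0.0
```

Request:
step_arm --rows '[[0.4,[0,0,0],[0,0,0.03]],[0.4,[0,0,0],[0,0,0.03]],[0.4,[0,0,0],[0,0,0.03]],[0.4,[0,0,0],[0,0,0.03]],[0.4,[0,0,0],[0,0,0.03]]]'

```text
clock: 5.98
tool_pos: [0.4422, -0.2951, 0.258]
orientation: [180.0, -0.0, 10.8]
force: [-1.3, 0.6, -0.7]
opening: 0.0525
gripper_force: 0.0
```

```bash
python3 - <<'E'
from h import *
W=cam("wrist");im=ctrl.snapshot("wrist");cv2.imwrite("pics/w1.png",im[...,::-1])
s=ctrl.snapshot("scene");cv2.imwrite("pics/s2.png",s[130:290,170:400,::-1].repeat(3,0).repeat(3,1))
o=ctrl.get_obs();print(o["tool_pos"],o["orientation"],o["joint_pos"].round(),o["force"])
print("grip,nose proj",proj(W,[.4618,-.3007,.006]),proj(W,[.5946,-.2735,.006]))
np.savez("w1.npz",K=W[0],R=W[1],t=W[2])
E
```

```text
[ 0.44211586 -0.29508464  0.2579404 ] [-1.79996295e+02  2.52999238e-03  1.07723943e+01] [-13.   6. -15.  -0. -70. 113.] [ 0.31772565  0.20168945 -0.80183629]
grip,nose proj [263.72661009 142.42890617] [262.927826    35.72017689]
```

View pics/w1.png

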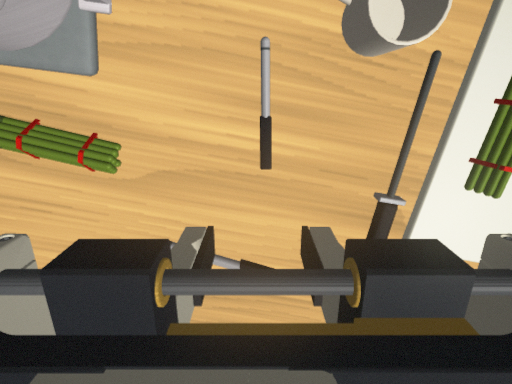

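View pics/s2.png

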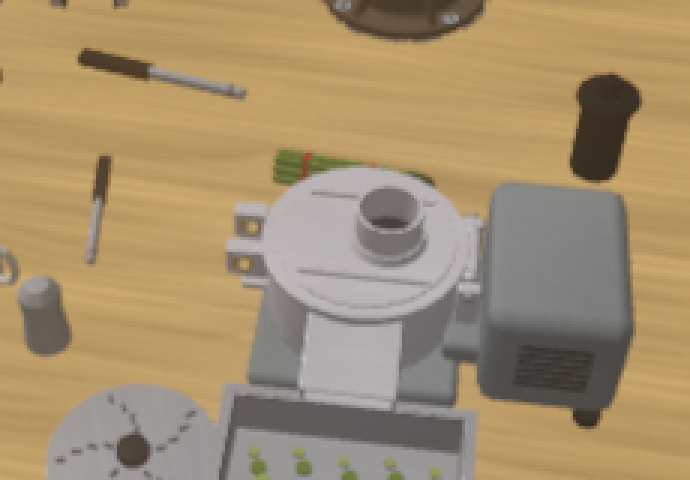

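The wrist view shows the rod's grip spanning (265,117)–(266,168) and its nose at (265,38), right where predicted. The honing steel and the long decoy lie well apart. The scene view shows the cover shut with both lugs in line, bores at crop (252,228) and (243,264).

```bash
python3 - <<'E'
from h import *
d=np.load("w1.npz");W=(d["K"],d["R"],d["t"]);S=cam("scene")
im=cv2.cvtColor(cv2.imread("pics/w1.png"),cv2.COLOR_BGR2GRAY)
m=(im[100:185,245:290]<70).astype(np.uint8);n,l,st,ce=cv2.connectedComponentsWithStats(m);print(st,ce+[245,100])
k=1+np.argmax(st[1:,4]);ys,xs=np.nonzero(l==k)
r=cv2.fitLine(np.c_[xs,ys].astype(np.float32),cv2.DIST_L2,0,.01,.01).ravel();print(r)
c=ce[k]+[245,100];G=plane(W,c,.011);N=plane(W,(265,38),.006);v=N-G
print("grip",G,"nose",N,np.linalg.norm(v[:2]),"yaw",np.degrees(np.arctan2(v[1],v[0])))
E1=plane(W,c+r[:2]*25*np.sign(-r[1]),.012);v=E1-plane(W,c,.012);print("grip yaw",np.degrees(np.arctan2(v[1],v[0])))
f=lambda x,y:(170+(x+.5)/3-.5,130+(y+.5)/3-.5)
A=plane(S,f(252,228),.12);B=plane(S,f(243,264),.12);v=B-A;print("bores",A,B,np.linalg.norm(v),np.degrees(np.arctan2(v[1],v[0])))
E
```

```text
[[   0    0   45   85 3277]
 [  15   16   11   53  548]] [[267.31248093 142.01983522]
 [265.13138686 141.88138686]]
[1.3093053e-02 9.9991429e-01 2.0131388e+01 4.1881386e+01]
grip [ 0.46369033 -0.30222908  0.011     ] nose [ 0.59253581 -0.27659151  0.006     ] 0.1313713866444989 yaw 11.253682026262469
grip yaw 11.983106347893138
bores [ 0.61021289 -0.07825805  0.12      ] [ 0.66105716 -0.07621841  0.12      ] 0.05088515909944501 2.297210212862832
```

Request:
step_arm --rows '[[0.4,[10,-3,-30],[0,0,0.012]],[0.4,[21,-7,-65],[0,0,0.012]],[0.4,[21,-7,-100],[0,0,0.012]],[0.4,[21,-7,-138],[0,0,0.012]],[0.4,[21,-7,-170],[0,0,0.012]]]'

```text
clock: 6.5
tool_pos: [0.4626, -0.3019, 0.0858]
orientation: [-180.0, 0.0, 11.5]
force: [-0.2, 0.0, 0.0]
opening: 0.0529
gripper_force: 0.0
```

Request:
step_arm --rows '[[0.4,[0,0,-25],[0,0,0]],[0.4,[0,0,-45],[0,0,0]],[0.4,[0,0,-65],[0,0,0]],[0.4,[0,0,-68],[0,0,0]],[0.4,[0,0,-68],[0,0,0]]]'

```text
clock: 6.92
tool_pos: [0.4622, -0.302, 0.0188]
orientation: [-179.9, 0.2, 11.5]
force: [0.1, -0.4, 0.2]
opening: 0.0529
gripper_force: 0.0
```

```bash
python3 - <<'E'
from h import *
im=ctrl.snapshot("wrist");cv2.imwrite("pics/w2.png",im[...,::-1])
o=ctrl.get_obs();print(o["tool_pos"],o["orientation"],o["force"])
W=cam("wrist");print(proj(W,[.4637,-.3022,.006]),proj(W,o["tool_pos"]))
E
```

```text
[ 0.46321231 -0.30226266  0.02012697] [-1.79995573e+02  4.32644182e-02  1.14969269e+01] [ 0.60103801 -0.05692398  0.78084777]
[256.61735747 228.1186622 ] [256.46453933 239.13760904]
```

View pics/w2.png

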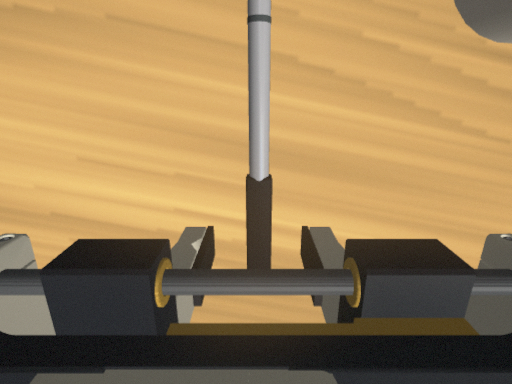

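The grip lies centred between the fingers at (259,220) and straight. Going down and closing.

Request:
step_arm --rows '[[0.4,[0,0,-8],[0,0,0]],[0.4,[0,0,-15],[0,0,0]],[0.4,[0,0,-15],[0,0,0]],[0.7,[0,0,-15],[0,0,0]],[1,[0,0,-15],[0,0,0]]]'

```text
clock: 7.38
tool_pos: [0.4633, -0.3022, 0.0054]
orientation: [180.0, -0.0, 11.5]
force: [-0.0, 0.4, 0.1]
opening: 0.0441
gripper_force: 0.0
```

Request:
step_arm --rows '[[1,[0,0,0],[0,0,0]],[1,[0,0,0],[0,0,0]],[1,[0,0,0],[0,0,0]],[1,[0,0,0],[0,0,0]],[1,[0,0,0],[0,0,0]]]'

```text
clock: 7.8
tool_pos: [0.4632, -0.3022, 0.0051]
orientation: [180.0, -0.0, 11.5]
force: [0.3, 0.4, 0.8]
opening: 0.0155
gripper_force: 30.0
```

Request:
step_arm --rows '[[1,[0,0,20],[0,0,0]],[1,[0,0,50],[0,0,0]],[1,[0,0,80],[0,0,-0.05]],[1,[0,0,105],[0,0,-0.1]],[1,[0,0,114],[0,0,-0.148]]]'

```text
clock: 8.22
tool_pos: [0.4646, -0.3028, 0.1228]
orientation: [179.9, -0.3, 2.9]
force: [0.5, -0.6, -0.7]
opening: 0.0155
gripper_force: 30.0
```

Request:
step_arm --rows '[[1,[-10,20,0],[0,0,0]],[1,[-20,50,0],[0,0,0]],[1,[-30,80,0],[0,0,0]],[1,[-40,110,0],[0,0,0]],[1,[-40,140,0],[0,0,0]]]'

```text
clock: 8.63
tool_pos: [0.4204, -0.1611, 0.1185]
orientation: [-180.0, 0.1, 2.9]
force: [1.1, 0.4, -2.4]
opening: 0.0155
gripper_force: 30.0
```

Request:
step_arm --rows '[[1,[0,25,0],[0,0,0]],[1,[0,45,0],[0,0,0]],[1,[0,60,0],[0,0,0]],[1,[0,70,0],[0,0,0]],[1,[0,72,0],[0,0,0]]]'

```text
clock: 9.05
tool_pos: [0.4229, -0.089, 0.119]
orientation: [-180.0, -0.0, 3.1]
force: [-0.2, -0.8, -1.6]
opening: 0.0152
gripper_force: 30.0
```

Request:
step_arm --rows '[[1,[0,0,0],[0,0,0]],[1,[0,0,0],[0,0,0]],[1,[0,0,0],[0,0,0]],[1,[0,0,0],[0,0,0]],[1,[0,0,0],[0,0,0]]]'

```text
clock: 9.47
tool_pos: [0.423, -0.0907, 0.1189]
orientation: [180.0, 0.0, 2.9]
force: [0.1, -0.1, -1.6]
opening: 0.0156
gripper_force: 30.0
```

```bash
python3 - <<'E'
from h import *
W=cam("wrist");im=ctrl.snapshot("wrist")[...,::-1];T=ctrl.snapshot("top")[...,::-1];s=ctrl.snapshot("scene")[...,::-1]
cv2.imwrite("pics/w3full.png",im);cv2.imwrite("pics/top3.png",T);cv2.imwrite("pics/scene3.png",s)
np.savez("w3.npz",K=W[0],R=W[1],t=W[2])
a=im[0:240,120:420];b=s[170:250,210:290]
cv2.imwrite("pics/w3.png",np.hstack([cv2.resize(a,None,fx=1.5,fy=1.5,interpolation=2),cv2.resize(b,(350,350),interpolation=2)[:360].copy() if 0 else cv2.copyMakeBorder(cv2.resize(b,(350,350),interpolation=2),0,10,0,0,0)]))
o=ctrl.get_obs();print(o["tool_pos"],o["orientation"],o["force"],o["opening"])
print("lug proj",proj(W,[.597,-.081,.12]))
E
```

```text
[ 0.42300947 -0.09047292  0.11890419] [1.79997332e+02 1.15576181e-02 2.97338187e+00] [-0.09102533  0.609351   -2.00185845] 0.015397228503600242
lug proj [ 254.00042634 -133.48486143]
```

View pics/w3.png

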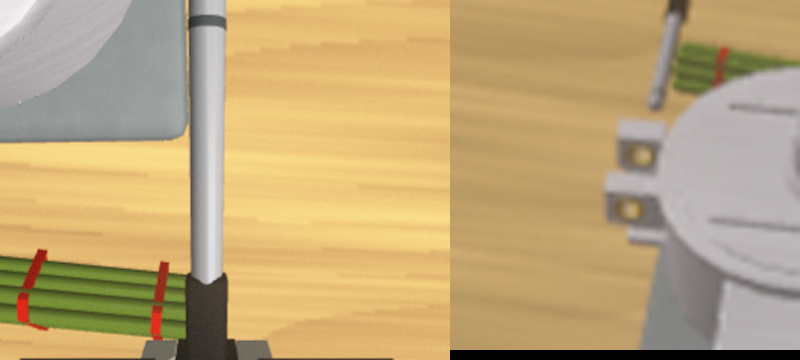

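The wrist view shows the rod straight ahead in the grip, with the lugs still out of its view. The scene crop shows the nose at (656,103) just short of the bores at (640,155) and (631,209). I'll measure the rod line against the bore line in the fixed cameras.

```bash
cat > m.py <<'E'
import sys
from h import *
s=cv2.imread(sys.argv[1]);t=cv2.imread(sys.argv[2]);S=cam("scene");T=cam("top")
h=cv2.cvtColor(s,cv2.COLOR_BGR2HSV)[195:228,243:262].astype(int)
m=((h[...,1]>70)).astype(np.uint8)
n,l,st,ce=cv2.connectedComponentsWithStats(m)
for k in range(1,n):
    if st[k,4]>5: c=ce[k]+[243,195];print("bronze",st[k],c.round(1),plane(S,c,.12).round(4))
# rod centre per row in scene and lugs in top: saturation profile
hs=cv2.cvtColor(s,cv2.COLOR_BGR2HSV)[...,1].astype(int);ht=cv2.cvtColor(t,cv2.COLOR_BGR2HSV)[...,1].astype(int)
for r in range(170,200,2):print("S",r,hs[r,248:272])
for r in range(132,204,3):print("T",r,ht[r,236:262])
E
python3 m.py pics/scene3.png pics/top3.png
```

```text
bronze [  0   0  19  33 236] [247.8 210.9] [ 0.6357 -0.091   0.12  ]
bronze [ 7  8  7  5 27] [253. 205.] [ 0.6078 -0.0809  0.12  ]
S 170 [116 116 116 116 116 116 116 115 115 116 116 119  89  83  83  86 116 118
 117 114 116 116 116 115]
S 172 [116 117 116 115 116 116 117 116 114 113 115 111  56  47  61  89 121 114
 114 114 115 115 114 115]
S 174 [116 117 116 116 116 112 113 115 114 116 114  41   9  14  25 101 117 114
 114 116 115 116 114 115]
S 176 [119 118 118 117 116 116 117 117 115 116 101  48  11  17  84 112 115 115
 116 114 116 115 114 114]
S 178 [116 118 118 117 117 116 118 117 118 117  76  20  14  30  99 116 117 116
 117 116 115 115 114 115]
S 180 [118 117 117 118 118 117 118 117 117  99  44  10  15  65 110 128 135 132
 125 124 120 121 120 125]
S 182 [117 117 118 116 118 118 116 115 115  81  20  12  25  91 133 132 131 130
 129 125 128 129 125 166]
S 184 [114 114 115 115 117 117 117 115  99  47  10  15  67 111 125 118 115 106
 108 111 117 120 131 153]
S 186 [117 116 116 115 115 116 114 114  80  20  13  22  78 120 119 124 125 130
 132 132 125 126 137 164]
S 188 [114 116 116 116 1
[... 1968 characters left out ...]
 92]
T 180 [ 2  4  2  2  2  0  2  4 26 52 27  9  8 11 63 89 91 93 91 92 92 89 92 92
 93 93]
T 183 [ 4  4  4  4  4  4  4  4 26 55 28 11  8 11 64 89 92 94 91 93 92 93 91 93
 93 92]
T 186 [ 2  4  4  4  0  2  4  4  8 46 30 11  8 12 65 90 90 92 90 91 93 92 92 91
 92 93]
T 189 [ 2  2  4  4  2  4  4  7 36 70 42 11 10 11 56 86 92 90 91 93 92 94 93 92
 92 92]
T 192 [45 55 57 50 39 32 70 79 86 84 50 18 13 15 59 85 92 92 92 91 94 92 93 94
 92 92]
T 195 [55 53 54 62 60 55 54 57 56 60 55 58 63 62 57 55 63 62 64 74 78 92 94 94
 92 92]
T 198 [32 33 22 25 29 28 30 29 35 38 32 35 32 38 34 38 40 47 56 57 62 66 67 62
 64 74]
T 201 [17 10  9 12  9 21 34 32 28 28 31 34 35 38 36 31 34 43 38 34 43 44 43 52
 62 60]
```

```bash
python3 - <<'E'
from h import *
S=cam("scene");T=cam("top")
yaw=np.radians(3.0)
print("TOP bowl lug axis y",plane(T,(253.9,154.5),.137)+[0,.017,0])
print("TOP cover lug axis y",plane(T,(253.1,136.5),.137)+[0,.017,0])
for p in [(249.5,174),(249.75,183),(249.8,190)]: print("TOP rod",plane(T,p,.12)+[0,.006,0])
for p in [(256.6,192),(258.0,186),(259.3,180),(260.6,174)]: print("SC rod",plane(S,p,.12))
s=cv2.imread("pics/scene3.png");h=cv2.cvtColor(s,cv2.COLOR_BGR2HSV)[...,1].astype(int)
print(h[196:226,244:262])
E
```

```text
TOP bowl lug axis y [ 0.59817473 -0.08366764  0.137     ]
TOP cover lug axis y [ 0.64596325 -0.08044633  0.137     ]
TOP rod [ 0.54842463 -0.08410344  0.12      ]
TOP rod [ 0.52444277 -0.08534787  0.12      ]
TOP rod [ 0.50584309 -0.08593025  0.12      ]
SC rod [ 0.54922211 -0.08224717  0.12      ]
SC rod [ 0.52114911 -0.08371838  0.12      ]
SC rod [ 0.49235015 -0.08555661  0.12      ]
SC rod [ 0.46272598 -0.08744751  0.12      ]
[[114 113 115 115 104  94 102 101 106 114 113 112 113 113 115 114 113 102]
 [113 114 114 114  82  41  49  49  52  60  60  65  75  73  79  95 108  71]
 [113 112 112 108  61  11   9   9   9  11   9  14  22  23  27  62  89  38]
 [114 113 112 103  54   9   9   9  11  11  11  11   9   9  10  38  59  18]
 [114 115 114 101  50  10  10  11  11   9   9  11  10   9  10  24  27  10]
 [115 114 115 100  52  15  13  13  11  12  12  12  10  10  10  10  10   8]
 [113 113 114 106  70  28  28  38  51  35  27  29  21  16  12   8  11  10]
 [113 113 113 105  69  32  43  77  95  82  84  68  38  25  13   9  10  11]
 [113 113 113 106  70  38  83 118  95  89  91  92  67  21  12  10
[... 885 characters left out ...]
 24  17  12   9   9   8]
 [108  83  38  76 124  94  74  86 117 127  63  22  25  24  11   8   9   8]
 [109  85  32  61 114 106  87  96 118 130  63  24  26  26  14  10   8   8]
 [111  90  27  36  72 105 111 112 111  93  43  24  26  24  20  12   9   8]
 [115 104  68  62  55  64  76  63  56  43  24  24  24  26  23  14  10   9]
 [115 112 105 103  93  87  69  31  20  20  23  24  24  24  21  17  13   8]
 [114 112 112 114 113 112  69  19  13  13  13  13  14  16  14  12  12  11]
 [112 113 111 112 112 109  58  10   8   8   8  10   8  10  10   9  12  12]
 [112 112 112 111 111 107  75  13  11  11  11  11  10   9  10  11  12  15]
 [111 112 113 111 111 111 104  70  67  56  47  32  26  15  12  12  12  13]]
```

Both cameras agree: the bore axis yaws about 3.7°, and the rod line passes 2.3 mm too far to +y. Correcting and easing in.

Request:
step_arm --rows '[[1,[0,-4.4,0],[0,0,0.012]],[1,[5,-4.1,0],[0,0,0.012]],[1,[12,-3.6,0],[0,0,0.012]],[1,[20,-3.1,0],[0,0,0.012]],[1,[20,-3.1,0],[0,0,0.012]]]'

```text
clock: 10.03
tool_pos: [0.4453, -0.0931, 0.1191]
orientation: [180.0, -0.1, 3.7]
force: [0.7, 0.3, -1.4]
opening: 0.0155
gripper_force: 30.0
```

Request:
step_arm --rows '[[1,[3,0.2,0],[0,0,0]],[1,[7,0.4,0],[0,0,0]],[1,[11,0.7,0],[0,0,0]],[1,[15,1,0],[0,0,0]],[1,[18,1.2,0],[0,0,0]]]'

```text
clock: 10.45
tool_pos: [0.4616, -0.092, 0.119]
orientation: [180.0, -0.0, 3.7]
force: [-0.5, 0.1, -1.4]
opening: 0.0157
gripper_force: 30.0
```

Request:
step_arm --rows '[[1,[3,0.2,0],[0,0,0]],[1,[6,0.4,0],[0,0,0]],[1,[9,0.6,0],[0,0,0]],[1,[12,0.8,0],[0,0,0]],[1,[15,1,0],[0,0,0]]]'

```text
clock: 10.87
tool_pos: [0.4763, -0.0911, 0.119]
orientation: [180.0, 0.0, 3.7]
force: [-0.8, 1.0, -1.3]
opening: 0.0159
gripper_force: 30.0
```

```bash
python3 - <<'E'
from h import *
s=ctrl.snapshot("scene")[...,::-1];t=ctrl.snapshot("top")[...,::-1];cv2.imwrite("pics/scene4.png",s);cv2.imwrite("pics/top4.png",t)
a=cv2.resize(s[160:240,215:295],(400,400),interpolation=2);b=cv2.resize(t[115:195,210:290],(400,400),interpolation=2)
cv2.imwrite("pics/c4.png",np.hstack([a,b]));print(ctrl.get_obs()["force"],ctrl.get_obs()["tool_pos"])
E
```

```text
[-0.43023819 -0.4537084  -1.76573857] [ 0.47660338 -0.09102117  0.11898228]
```

View pics/c4.png

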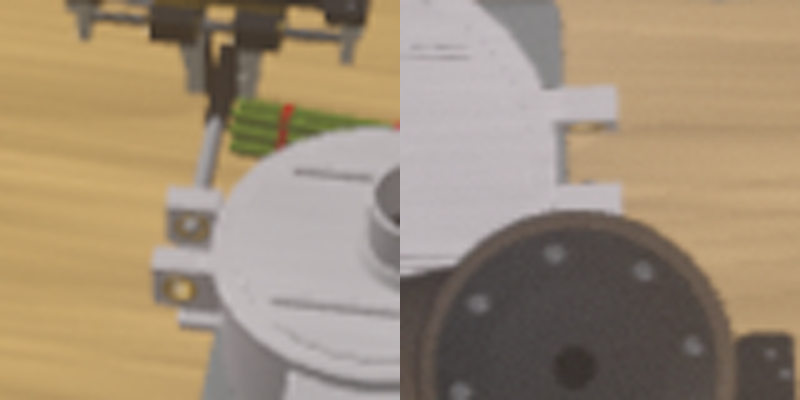

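The scene crop (left) shows the grey nose inside the bowl lug's bore at (190,224), with the cover bore at (180,288) still open. Continuing.

Request:
step_arm --rows '[[1,[5,0.3,0],[0,0,0]],[1,[10,0.6,0],[0,0,0]],[1,[15,1,0],[0,0,0]],[1,[20,1.3,0],[0,0,0]],[1,[24,1.6,0],[0,0,0]]]'

```text
clock: 11.38
tool_pos: [0.5008, -0.0894, 0.119]
orientation: [180.0, -0.0, 3.7]
force: [0.5, 0.8, -1.8]
opening: 0.0155
gripper_force: 30.0
```

Request:
step_arm --rows '[[1,[3,0.2,0],[0,0,0]],[1,[6,0.4,0],[0,0,0]],[1,[9,0.6,0],[0,0,0]],[1,[12,0.8,0],[0,0,0]],[1,[16,1,0],[0,0,0]]]'

```text
clock: 11.8
tool_pos: [0.5162, -0.0884, 0.119]
orientation: [-180.0, 0.0, 3.7]
force: [0.1, -0.3, -1.3]
opening: 0.0157
gripper_force: 30.0
```

Request:
step_arm --rows '[[1,[5,0.3,0],[0,0,0]],[1,[10,0.6,0],[0,0,0]],[1,[15,1,0],[0,0,0]],[1,[20,1.3,0],[0,0,0]],[1,[24,1.6,0],[0,0,0]]]'

```text
clock: 12.22
tool_pos: [0.5407, -0.0869, 0.1189]
orientation: [180.0, 0.0, 3.7]
force: [-0.0, 0.3, -0.8]
opening: 0.0158
gripper_force: 30.0
```

Request:
step_arm --rows '[[1,[1,0.1,0],[0,0,0]],[1,[2,0.1,0],[0,0,0]],[1,[3,0.2,0],[0,0,0]],[1,[4,0.3,0],[0,0,0]],[1,[5,0.3,0],[0,0,0]]]'

```text
clock: 12.63
tool_pos: [0.545, -0.0866, 0.119]
orientation: [-180.0, -0.0, 3.7]
force: [0.4, -0.2, -1.5]
opening: 0.0157
gripper_force: 30.0
```

```bash
python3 - <<'E'
from h import *
s=ctrl.snapshot("scene")[...,::-1];t=ctrl.snapshot("top")[...,::-1];w=ctrl.snapshot("wrist")[...,::-1]
a=cv2.resize(s[190:240,225:275],(400,400),interpolation=2);b=cv2.resize(w[0:240,136:376],(400,400),interpolation=2)
cv2.imwrite("pics/c5.png",np.hstack([a,b]));print(ctrl.get_obs()["force"],ctrl.get_obs()["tool_pos"])
E
```

```text
[-0.13602467  0.31410194 -1.86726457] [ 0.54509692 -0.0865528   0.11903467]
```

View pics/c5.png

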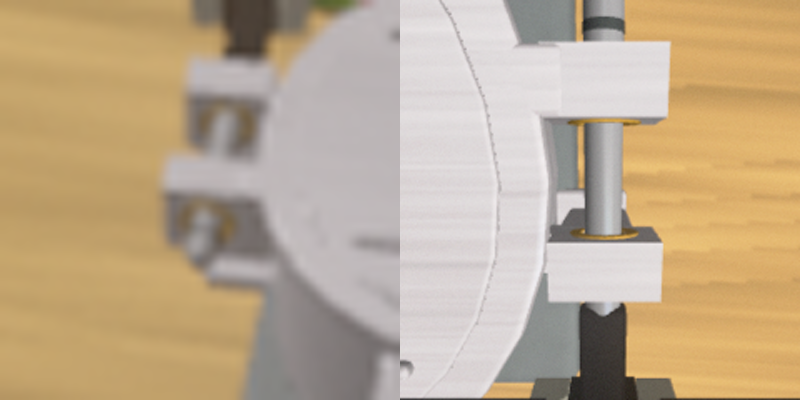

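The rod is through both lugs. The wrist crop (right) shows the groove at (603,25), clear beyond the cover lug's edge at row 42, and the grip just short of the bowl lug at (603,305). A few mm more will give extra margin.

Request:
step_arm --rows '[[1,[1,0.1,0],[0,0,0]],[1,[2,0.1,0],[0,0,0]],[1,[3,0.2,0],[0,0,0]],[1,[3,0.2,0],[0,0,0]],[1,[3,0.2,0],[0,0,0]]]'

```text
clock: 13.2
tool_pos: [0.5481, -0.0864, 0.1189]
orientation: [180.0, 0.0, 3.7]
force: [-0.1, -0.8, -1.9]
opening: 0.0157
gripper_force: 30.0
```

Request:
step_arm --rows '[[1,[0.5,0,0],[0,0,0]],[1,[1,0.1,0],[0,0,0]],[1,[1,0.1,0],[0,0,0]],[1,[1,0.1,0],[0,0,0]],[1,[1,0.1,0],[0,0,0]]]'

```text
clock: 13.62
tool_pos: [0.5491, -0.0863, 0.119]
orientation: [180.0, -0.0, 3.7]
force: [0.5, 0.3, -1.2]
opening: 0.0156
gripper_force: 30.0
```

```bash
python3 - <<'E'
from h import *
w=ctrl.snapshot("wrist")[...,::-1];s=ctrl.snapshot("scene")[...,::-1]
cv2.imwrite("pics/c6.png",np.hstack([cv2.resize(s[120:300,160:340],(400,400),interpolation=2),cv2.resize(w[0:240,136:376],(400,400),interpolation=2)]))
o=ctrl.get_obs();print(o["force"],o["tool_pos"],o["gripper_force"])
E
```

```text
[-0.17373702 -0.11373576 -1.22108408] [ 0.54906922 -0.08626368  0.11896824] 29.99730348587036
```

View pics/c6.png

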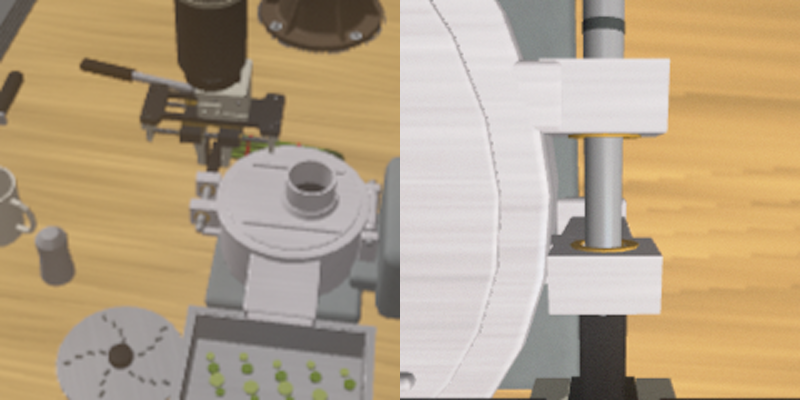

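The groove at (603,25) now stands well clear of the cover lug's edge at row 58. The cover is shut, the grip is still held at 30 N, and the forces are near zero.

```bash
python3 -c "
from plant import ctrl
print(ctrl.close_job())"
```

```text
the job is handed in; nothing more can be done
None
```

The job is handed in: the cover is fully shut, the lock rod is through both lugs with its clip groove clear beyond the cover's lug, and the gripper is still holding the rod by its grip (no verdict came back).

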